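Uncover a carrier cassette and hold its gate wide

TASK

The tube carriers in this cassette are about to be drawn out. Lift the clear dust cover straight up by its handle and set it down flat on the free bench, clear of the cassette and of the gate's swing; then release the gate: squeeze the safety bolt fully back to its ear, where it stays, and after that squeeze the spring catch on the gate and keep it squeezed as you start to swing the gate out. Swing it past its half-way check until it stands wide open, nearly square to its shut position, and finish holding it still there in the gripper, without disturbing the carriers or the other things on the bench.

Things in the scene. Friction and masses are not known exactly. Their poses are not given: they have to be found in the camera images.
- cassette: Ivory transport cassette, 212 x 122 mm, walls 66 mm high, firm on the bench. Origin: centre of its underside; -x: gate end, facing the robot; +y: its left. Three lanes along x (floor 10 mm high) hold carriers, tops at 88 mm, tubes to 106 mm. Left front corner: safety bolt, out to y = 110 mm, 56 mm high below its tab and ear. Right front corner: hinge and check barrel, out to y = -118 mm.
- cover: Loose clear dust cover, an upside-down box 233 x 131 x 59 mm with a grey bar handle on top, about 0.22 kg. Origin: centre of its lower rim; x along its length. At the start it is nested over the cassette, rim 58 mm above the bench, its skirt 8 mm over walls and gate (1.5 mm clearance): lift it straight up 70 mm to clear everything. Flat on the bench its origin is at height 0.
- cover_handle (a point): Middle of the cover's handle bar, 88 mm above the cover's rim. The bar runs along the cover's x: 104 mm long, 14 mm wide, 12 mm deep, 23 mm free under it.
- bolt_tab (a point): Safety bolt (first catch): middle of the front (cassette -x) face of its sliding tab, height 80 mm. Grey upright plate 20 mm wide (cassette y), 5 mm thick, top at 98 mm, free above 60 mm. At rest 104 mm in front of the cassette's origin, 92 mm to its left.
- bolt_ear (a point): Safety bolt: middle of the rear (cassette +x) face of its fixed ear, height 80 mm, 60 mm in front of the cassette's origin, 92 mm to its left; a plate like the tab, a thin web (6 mm) behind it up to height 78 mm. Tab and ear measure 44 mm over their outer faces at rest, 30 mm with the bolt fully drawn; only the tab moves, so close with the drawn position's middle between the fingers.
- gate_post (a point): Spring catch (second catch), on the gate's front: middle of the outer face (toward the hinge) of the fixed finger post, height 80 mm. Grey upright plate 20 mm wide, 5 mm thick, top at 98 mm, free above 58 mm. Swings with the gate: 76 mm from the hinge along the gate, 30 mm in front of it.
- catch_tab (a point): Spring catch: middle of the outer face (away from the hinge) of its sliding tab, height 80 mm; a plate like the post. Gate shut, post and tab stand in line across the cassette, 44 mm over their outer faces at rest, 31 mm fully squeezed; only the tab moves, toward the post. At rest 120 mm from the hinge along the gate, 30 mm in front of it.
- gate_hinge (a point): Upright hinge axis of the gate, 112 mm in front of the cassette's origin and 68 mm to its right, at height 35 mm.
- gate (a joint): Gate angle, rad: 0 shut; grows as its free (left) end swings toward the robot and to the right (counter-clockwise from above); stop at 1.45. A closing spring pulls with 0.1 Nm (shut) to 0.26 Nm (wide). A sprung check makes it stiffer, about 0.45 Nm in all, from 0.4 to 0.6 rad; let go beyond it, the gate swings back and rests half open (0.7 to 0.8 rad) against the check, so it stays wide only while held.
- safety_bolt (a joint): Travel of the safety bolt, m: 0 engaged, 0.014 fully drawn (tab moved toward the ear). About 3 N to move; it stays where it is left. Engaged, it pins the spring catch's tongue, so that the spring catch cannot be squeezed; clear from 0.009.
- spring_catch (a joint): Travel of the spring catch's tab toward the post, m: 0 at rest, 0.013 fully squeezed. Spring: 3 N to start, 7 N at the end; it springs back when let go. Its tongue leaves the keeper, so that the gate can start, from 0.008; keep it squeezed until the gate is 0.1 rad open.
- carrier_r: Ivory tube carrier, 188 x 32 x 78 mm, standing loose in the cassette's right lane. Origin: centre of its underside.
- carrier_m: The same with four tubes, 97 mm high, in the middle lane.
- carrier_l: The same without tubes, in the left lane.
- spare_carrier: Bystander: empty ivory tube carrier, 188 x 32 x 78 mm, on the bench to the left.
- tubed_carrier: Bystander: ivory tube carrier with two tubes, 97 mm high, on the bench to the left.
- pen: Bystander: black marker, 116 mm long, lying on the bench to the left front.
- pen_cap: Bystander: its cap, 59 mm long, lying near it.
- spare_glasses: Bystander: black-framed safety glasses, 175 x 146 x 48 mm, on the bench at the right front.

How it is judged (in metres and radians):
On the way, in this order (a step that is already met when the one before it is completed fails the run):
1. the cover stands flat on the bench, let go and off the cassette (height (world z) of cover below 0.01 m and angle between cover's own z axis and vertical below 0.08 rad and contact force between the fingers and cover below 0.05 N and contact force between cover and cassette below 0.05 N and value of joint gate below 0.05 rad), for 0.2 s.
2. the safety bolt is drawn, the gate still shut (value of joint safety_bolt above 0.008 m and value of joint gate below 0.05 rad), for 0.1 s.
3. the spring catch is squeezed, the gate still shut (value of joint spring_catch above 0.006 m and value of joint gate below 0.1 rad).
4. the gate is past its check (value of joint gate above 0.9 rad), for 0.1 s.
At the end, for the whole second after the job is handed in: the gate is held still by the gripper's fingers at 1.2 rad or more (within 0.25 rad of its stop), touched by at least 0.5 N; the safety bolt is still drawn by 8 mm or more; the cover stands flat on the bench (rim below 10 mm, tilt below 0.08 rad), touching neither gate nor cassette (value of joint gate above 1.2 rad and velocity of joint gate between -0.05 and 0.05 rad/s and contact force between the fingers and gate above 0.5 N and contact force between cover and gate below 0.1 N and contact force between cover and cassette below 0.05 N and value of joint safety_bolt above 0.008 m and height (world z) of cover below 0.01 m and angle between cover's own z axis and vertical below 0.08 rad); the arm keeps its last pose, push and grip.
It fails at once if a carrier in the cassette is shifted by more than 25 mm (distance of any of carrier_r, carrier_m, carrier_l from where it was at the start of the episode above 0.025 m).
It fails at once if a bystander is shifted by more than 30 mm (distance of any of spare_carrier, tubed_carrier, pen, pen_cap, spare_glasses from where it was at the start of the episode above 0.03 m).
It fails at once if the cover is tipped beyond 0.7 rad (angle between cover's own z axis and vertical above 0.7 rad).
It also fails if it takes over 61 s, if anything falls off the work surface, if the arm or the gripper's body presses on something with over 40 N, if the wrist force passes 120 N, or if a joint passes its speed limit or range.

ROBOT

A 6-joint arm with a two-finger parallel gripper is mounted at the origin on the work surface; the furniture and walls round the work are solid. World frame = base frame: x ahead of the robot, y to its left, z up, the work surface at z = 0. Lengths are in mm, angles in degrees, forces in N, time in s.
With the tool pointing down it reaches from about 325 to 1000 mm from the base axis. Payload 5.1 kg.
Tool frame: the origin (TCP) lies midway between the tips of the shut fingers; the grasp point (between the pads) lies 19 mm behind it; x points along the fingers, y is the direction in which the jaws open and shut, and the axes are right-handed (so a half turn about x gives the same grasp; the last joint's range is limited). The gripper opens to 85 mm and grips with 20 to 120 N. Pads are 22 mm wide; open, the fingers measure 114 mm over their backs; the gripper's body (76 mm by 85 mm) begins 54 mm behind the grasp point. The pads swing forward as they close: fully open they stand 13 mm farther back than shut.
Start: joints at [72.273, 7.093, 94.555, -0, 78.352, -4.733], TCP at [146.182, 633.337, 231.322] pointing down, gripper open.
Joint ranges: [-149.61, 149.61], [-58.7, 133.49], [1.44, 155.28], [-77.14, 257.14], [18.33, 153.61], [-166.67, 166.67]. Speed limits (degrees/s): [147.25, 147.25, 180, 180, 180, 180].

INTERFACE

Orientations are given as [roll, pitch, yaw] about the fixed x, y, z axes, in that order (R = Rz(yaw) Ry(pitch) Rx(roll)).
In Python, from bench import bot gives the robot as it stands. The module is installed in compiled form; this text tells all that it offers.
- The arm moves only by the shell command python3 -m pendant 'ROWS'. ROWS is JSON, a list of rows, each a list of 3 entries, a list of its own where there are three numbers: the turn, a rotation vector about the tool's x, y, z in rad, then the shift along the tool's x, y, z in m, then the opening, from 0 (shut) to 1 (fully open). A call has 1 to 5 rows; each row is the pose to reach, as a shift and turn from the pose commanded when the call began, along the tool's axes at that moment; what a row does not reach only later rows make up. A row lasts 1/8 s, in which the tool goes at most 62.5 mm and 10.7 degrees, less where a joint would pass 70% of its speed; a pose out of reach is approached as far as the arm can. A call with a gripper value outside its range is refused whole. The fingers move at their own pace and stop on an object; the grip force is fixed at half the most. Time passes only in rows, so rows that repeat a pose let the fingers close. It gives the time, the measured TCP pose, the force and the opening at its end, in the units of the state.
- bot.get_state(): the state, without advancing time (a new reading comes with each control period).
- bot.snapshot(name): name is "scene" or "top" or "wrist"; returns the picture (480x640x3 uint8, blue, green, red); there is no depth.
- bot.camera_info(name): a dict with "intrinsics" (3x3 intrinsics, pixels), "T" (4x4, takes a point from camera to world coordinates); the wrist camera has in their place "mount" (4x4, takes a point from camera to tool coordinates, whose origin is the TCP and whose axes are the tool frame's). Camera axes: x right, y down, z forward; pixel columns grow to the right and rows downward; lengths in mm; the calibration is good to about 2 mm. A picture is of the moment at which its call begins: read the wrist's pose just before it. camera_info takes no time and is no camera call.
- bot.hand_in(): hands the job in, once; it reports no verdict.
The state is a dict: "t": time; "joint_positions": joint angles; "qd": joint speeds; "effort": joint torques, N m; "position": TCP position; "tcp_rot": TCP orientation; "ft_force": force on the tool from outside, world axes, zero at the start; "ft_torque": the same for the moment, N m; "grip_width": finger opening in mm.
Only numpy, scipy, OpenCV 4.12 (cv2) and the standard library are available. Lean on these libraries where they do the work, as an engineer would, in place of code of your own. Each camera call takes 0.05 s, during which the arm holds its last target. There are 200 camera calls.

## Working session

There is one attempt and no reset: what is moved stays moved. The work goes in short steps, Python scripts to look and compute and a shell command to move; the robot and the scene stay as the last step left them, time stands still between calls to the robot, and variables do not carry over. Pictures are saved under pics/ and viewed, about 8 in all and at most 12, crops included, and the job is handed in when it is done.

```bash
mkdir -p pics; python3 - <<'E'
from bench import bot
import cv2,json
s=bot.get_state();print(s)
for n in("scene","top"):
    cv2.imwrite(f"pics/{n}0.png",bot.snapshot(n));c=bot.camera_info(n);print(n,c["intrinsics"],c["T"])
print(bot.camera_info("wrist"))
E
```

```text
{'t': 0.0, 'joint_positions': array([ 7.22730683e+01,  7.13232235e+00,  9.46353143e+01,  6.43321979e-04,
        7.83524047e+01, -4.73221976e+00]), 'qd': array([-0.07471351,  0.03618533,  0.02449274,  0.0157877 , -0.00986778,
        0.00747824]), 'effort': array([ 1.06019806e-04, -4.23614788e+01, -3.65450335e+01, -1.16321949e-04,
        7.11287998e-03,  1.50794023e-05]), 'position': array([145.99008058, 632.75340417, 230.05356872]), 'tcp_rot': array([ -95.03282147,   89.87995698, -108.02766396]), 'ft_force': array([0.53185038, 0.21734248, 0.06303816]), 'ft_torque': array([-0.0029282 ,  0.01201713, -0.04900761]), 'grip_width': 85.32493776631408}
scene [[457.10990178   0.         322.42845363]
 [  0.         457.10990178 235.68881724]
 [  0.           0.           1.        ]] [[-8.77932619e-01  3.30238079e-01 -3.46665730e-01  8.83580872e+02]
 [ 4.78649275e-01  5.88188535e-01 -6.51865875e-01  7.18122619e+02]
 [-1.13661265e-02 -7.38225615e-01 -6.74458118e-01  8.35184099e+02]
 [ 0.00000000e+00  0.00000000e+00  0.00000000e+00  1.00000000e+00]]
top [[448.02462518   0.         320.9610891
[... 177 characters left out ...]
1235362e-02  1.76118031e-03 -9.49293571e+00]
 [ 3.51936681e-03 -1.80272878e-01 -9.83610341e-01  1.12596110e+03]
 [ 0.00000000e+00  0.00000000e+00  0.00000000e+00  1.00000000e+00]]
{'intrinsics': array([[370.92426592,   0.        , 320.95583846],
       [  0.        , 370.92426592, 237.74705797],
       [  0.        ,   0.        ,   1.        ]]), 'mount': array([[ 2.19643326e-06, -2.76967568e-01,  9.60879267e-01,
        -1.42619124e+02],
       [ 9.99999873e-01,  4.84176619e-04,  1.37275090e-04,
         7.85215535e-03],
       [-5.03256023e-04,  9.60879145e-01,  2.76967534e-01,
        -6.95496009e+01],
       [ 0.00000000e+00,  0.00000000e+00,  0.00000000e+00,
         1.00000000e+00]])}
```

View pics/top0.png

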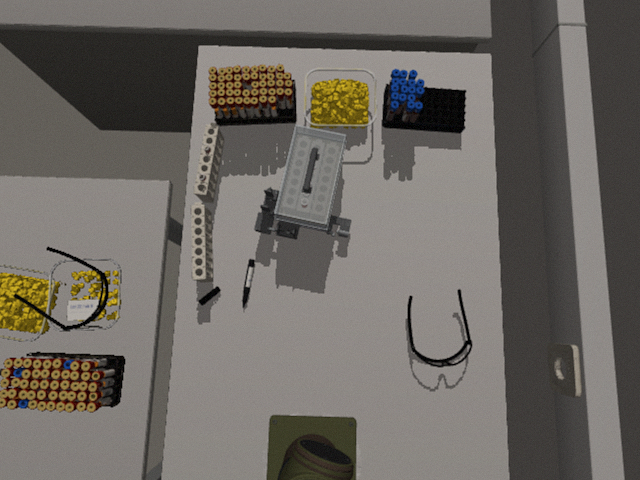

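View pics/scene0.png

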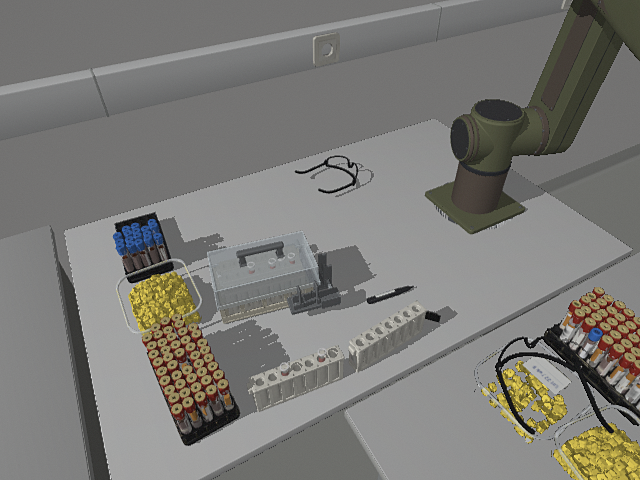

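```bash
cat > h.py <<'E'
import numpy as np,cv2
from bench import bot
from scipy.spatial.transform import Rotation as R
def camT(n,st=None):
    c=bot.camera_info(n)
    if n!="wrist": return c["intrinsics"],c["T"]
    T=np.eye(4);T[:3,:3]=R.from_euler("xyz",st["tcp_rot"],degrees=True).as_matrix();T[:3,3]=st["position"]
    return c["intrinsics"],T@c["mount"]
def ray(K,T,uv,z):
    d=T[:3,:3]@np.linalg.solve(K,[uv[0],uv[1],1.]);o=T[:3,3];return o+d*(z-o[2])/d[2]
def proj(K,T,p):
    q=K@(T[:3,:3].T@(np.asarray(p,float)-T[:3,3]));return q[:2]/q[2]
def tool_shift(st,p,yaw=None):
    "world TCP target -> shift in tool axes (m); rotvec to point down with tool y at world angle yaw (deg)"
    r=R.from_euler("xyz",st["tcp_rot"],degrees=True).as_matrix()
    s=r.T@(np.asarray(p)-st["position"])/1000
    if yaw is None: return s
    best=None
    for a in(yaw,yaw+180):
        a=np.radians(a);x=np.array([0,0,-1.]);y=np.array([np.cos(a),np.sin(a),0]);t=np.c_[x,y,np.cross(x,y)]
        v=R.from_matrix(r.T@t).as_rotvec()
        if best is None or np.linalg.norm(v)<np.linalg.norm(best):best=v
    return s,best
E
python3 - <<'E'
from h import *
for n,roi in(("top",(290,335,135,205)),("scene",(225,300,232,275))):
    im=cv2.imread(f"pics/{n}0.png");K,T=camT(n);x0,x1,y0,y1=roi
    g=cv2.cvtColor(im,6)[y0:y1,x0:x1]
    m=(g<100).astype(np.uint8)
    N,l,s,c=cv2.connectedComponentsWithStats(m)
    for i in range(1,N):
        if s[i][4]<40: continue
        pts=np.argwhere(l==i)[:,::-1].astype(np.float32)+[x0,y0]
        r=cv2.minAreaRect(pts.astype(np.float32));b=cv2.boxPoints(r);print(n,s[i],r)
        W=np.array([ray(K,T,p,150) for p in b]);print(W.round(1))
im=cv2.imread("pics/top0.png")[110:250,240:380];a=cv2.resize(im,None,fx=4,fy=4,interpolation=2)
cv2.imwrite("pics/topc.png",a)
E
```

```text
top [ 12  12  18  47 344] ((310.801025390625, 170.18309020996094), (9.219374656677246, 46.62608337402344), 12.87500286102295)
[[ 6.098e+02  4.020e+01  1.500e+02]
 [ 7.189e+02  2.030e+01  1.500e+02]
 [ 7.145e+02 -5.000e-01  1.500e+02]
 [ 6.056e+02  1.970e+01  1.500e+02]]
scene [ 11   9  49  26 449] ((260.6947326660156, 253.72694396972656), (16.043384552001953, 47.82377243041992), 77.125)
[[717.9   8.  150. ]
 [616.2  26.6 150. ]
 [630.1  74.5 150. ]
 [727.9  55.5 150. ]]
```

View pics/topc.png

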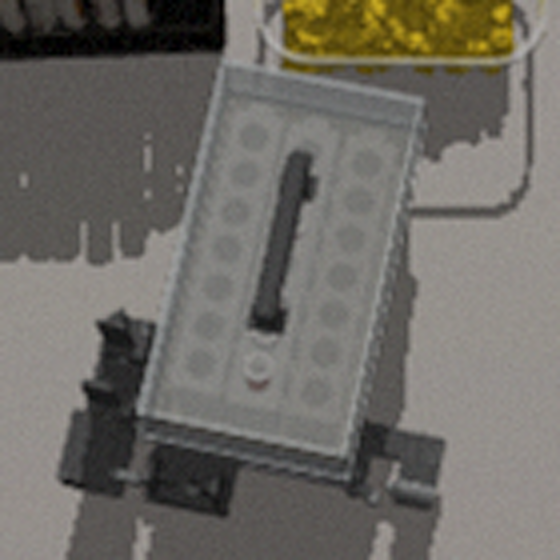

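```bash
python3 - <<'E'
from h import *
K,T=camT("top")
c=np.array([(222,66),(424,100),(350,455),(145,412)])/4.+[240-.4,110-.4]
W=np.array([ray(K,T,p,117) for p in c]);print(W.round(1),W.mean(0))
print([np.linalg.norm(W[i]-W[(i+1)%4]).round(1) for i in range(4)])
e=W[0]+W[1]-W[2]-W[3];print("yaw long",np.degrees(np.arctan2(e[1],e[0])))
e=W[0]-W[1]+W[3]-W[2];print("yaw short",np.degrees(np.arctan2(e[1],e[0])))
# handle bar top axis ends
h=np.array([(298,155),(269,318)])/4.+[240-.4,110-.4]
H=np.array([ray(K,T,p,152) for p in h]);print(H,H.mean(0))
Ks,Ts=camT("scene")
print("handle scene mid", ray(Ks,Ts,(261,250),152))
print("rack edge",ray(K,T,(425,131),0),"box",ray(K,T,(370,162),0),"glasses",ray(K,T,(460,290),20),ray(K,T,(408,296),20),"edge",ray(K,T,(500,250),0))
st=bot.get_state();r=R.from_euler("xyz",st["tcp_rot"],degrees=True).as_matrix();print(r.round(3))
p=[660,15,250];print(tool_shift(st,p,80))
E
```

```text
[[782.6  62.3 117. ]
 [764.6 -59.2 117. ]
 [546.1 -20.8 117. ]
 [568.   98.4 117. ]] [665.34858916  20.19557632 117.        ]
[np.float64(122.9), np.float64(221.9), np.float64(121.2), np.float64(217.6)]
yaw long -9.774262025328591
yaw short 80.59545525052374
[[713.61703005  14.12341964 152.        ]
 [616.10361458  27.39177989 152.        ]] [664.86032231  20.75759977 152.        ]
handle scene mid [669.26850136  33.2396341  152.        ]
rack edge [ 832.43242451 -277.20395672    0.        ] box [ 740.89377329 -130.85890562    0.        ] glasses [ 409.43465821 -353.24732961   20.        ] [ 391.02068718 -225.1464912    20.        ] edge [ 515.55858001 -464.16579269    0.        ]
[[-0.001  0.225  0.974]
 [-0.002  0.974 -0.225]
 [-1.    -0.002 -0.   ]]
(array([-0.01901912, -0.48645953,  0.63974453]), array([-0.05228936, -0.00020618,  0.00185637]))
```

```bash
python3 -m pendant '[[[-0.01,0,0],[-0.004,-0.04,0.05],1],[[-0.02,0,0],[-0.008,-0.077,0.1],1],[[-0.03,0,0],[-0.012,-0.115,0.15],1],[[-0.04,0,0],[-0.016,-0.153,0.2],1],[[-0.052,0,0],[-0.02,-0.19,0.25],1]]'
python3 - <<'E'
from h import *
st=bot.get_state();print(st['position'],tool_shift(st,[665,20.5,250],80.2))
E
```

```text
t: 0.72
position: [346.4, 391.8, 250.9]
tcp_rot: [-112.4, 90.0, -122.4]
ft_force: [1.0, 0.7, 0.2]
grip_width: 85.6
[346.36607999 391.81899234 250.89760502] (array([ 0.00094082, -0.31053578,  0.37811746]), array([-0.00299246, -0.00011589,  0.0002796 ]))
```

```bash
python3 -m pendant '[[[0,0,0],[0,-0.037,0.045],1],[[0,0,0],[0,-0.075,0.09],1],[[0,0,0],[0,-0.112,0.135],1],[[0,0,0],[0,-0.15,0.18],1],[[0,0,0],[0,-0.187,0.228],1]]'
python3 -m pendant '[[[0,0,0],[0,-0.037,0.05],1],[[0,0,0],[0,-0.075,0.1],1],[[0,0,0],[0,-0.097,0.13],1],[[0,0,0],[0,-0.107,0.143],1],[[0,0,0],[0,-0.107,0.143],1]]'
python3 - <<'E'
from h import *
st=bot.get_state();print(st['position'],tool_shift(st,[665,20.5,250],80.2))
im=bot.snapshot("wrist");cv2.imwrite("pics/w1.png",im);np.save("w1.npy",[st['position'],st['tcp_rot']])
K,T=camT("wrist",st);print(proj(K,T,[665,20.5,152]))
E
```

```text
t: 1.35
position: [538.4, 168.1, 250.8]
tcp_rot: [162.4, 90.0, 152.4]
ft_force: [0.5, 0.2, -1.0]
grip_width: 85.6
t: 1.98
position: [659.7, 39.4, 250.5]
tcp_rot: [174.1, 89.9, 164.0]
ft_force: [0.1, -0.2, -0.3]
grip_width: 85.3
[659.71091772  39.40038808 250.48190131] (array([ 0.0004665 , -0.01768512,  0.00851176]), array([-0.00463882, -0.00148985, -0.0001572 ]))
[295.0281265 249.9991592]
```

View pics/w1.png

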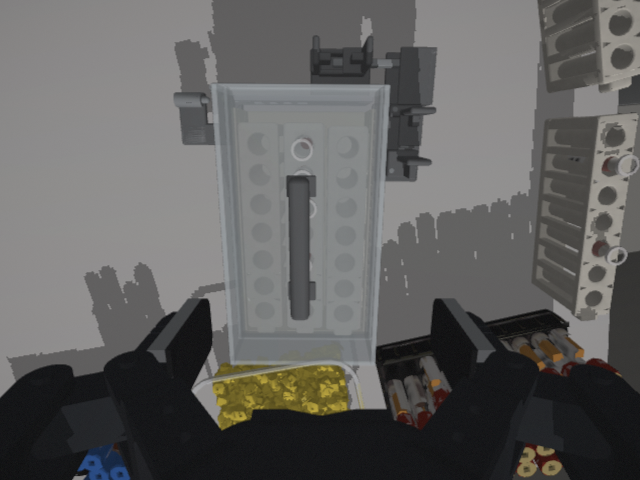

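```bash
python3 - <<'E'
from h import *
im=cv2.imread("pics/w1.png");p,r=np.load("w1.npy");K,T=camT("wrist",dict(position=p,tcp_rot=r))
g=cv2.cvtColor(im,6)
m=np.zeros_like(g);m[172:326,283:318]=(g[172:326,283:318]<95)
N,l,s,c=cv2.connectedComponentsWithStats(m);i=1+np.argmax(s[1:,4]);print(s[i])
rows=[]
for v in range(200,280,4):
    u=np.where(l[v]==i)[0]; rows.append((u.mean(),v,len(u)))
rows=np.array(rows);print(rows[::4])
A=np.array([ray(K,T,q,152) for q in rows]);f=np.polyfit(A[:,0],A[:,1],1);print("yaw",np.degrees(np.arctan(f[0])))
e=np.array([ray(K,T,(300,q),152) for q in(s[i][1],s[i][1]+s[i][3])]);print(e)
x=e[:,0].mean();print("centre",x,np.polyval(f,x))
a=cv2.resize(im[25:195,165:450],None,fx=2.8,fy=2.8,interpolation=2);cv2.imwrite("pics/w1c.png",a)
E
```

```text
[ 286  175   30  145 3229]
[[298.5 200.   20. ]
 [298.5 216.   20. ]
 [299.  232.   21. ]
 [299.  248.   21. ]
 [299.  264.   19. ]]
yaw -10.543673520633618
[[615.69023691  33.47900321 152.        ]
 [717.74089682  13.77383172 152.        ]]
centre 666.7155668659315 23.038778448998286
```

View pics/w1c.png

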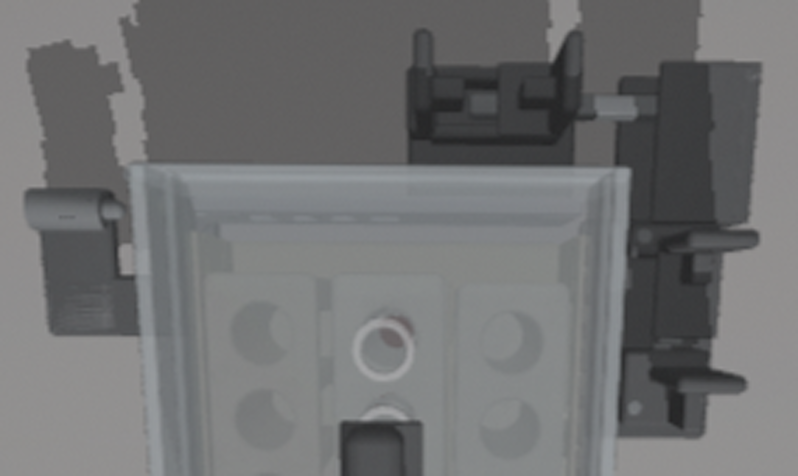

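```bash
python3 - <<'E'
from h import *
st=bot.get_state();print(st['position'],tool_shift(st,[666.2,22.3,126],79.7))
E
```

```text
[659.31089691  40.18998942 250.76406962] (array([ 0.12474638, -0.01646036,  0.01004901]), array([ 0.0051165 , -0.00125155, -0.00031438]))
```

```bash
python3 -m pendant '[[[0.005,-0.001,0],[0.02,-0.0165,0.01],1],[[0.005,-0.001,0],[0.055,-0.0165,0.01],1],[[0.005,-0.001,0],[0.09,-0.0165,0.01],1],[[0.005,-0.001,0],[0.112,-0.0165,0.01],1],[[0.005,-0.001,0],[0.112,-0.0165,0.01],1]]'
python3 - <<'E'
from h import *
st=bot.get_state();print(st['position'],tool_shift(st,[666.2,22.3,126],79.7))
im=bot.snapshot("wrist");cv2.imwrite("pics/w2.png",im);K,T=camT("wrist",st)
g=cv2.cvtColor(im,6)
for v in range(60,300,30):
    u=np.where(g[v,240:400]<80)[0]+240
    if len(u): 
        print(v,u.min(),u.max(),len(u),(ray(K,T,(u.mean(),v),152)).round(1))
E
```

```text
t: 2.65
position: [665.0, 21.8, 136.1]
tcp_rot: [-169.0, 89.8, -179.3]
ft_force: [-0.3, -0.8, 0.8]
grip_width: 85.7
[665.00394659  21.77622716 136.13190317] (array([0.01012694, 0.00073662, 0.00112374]), array([ 0.00037063, -0.003983  ,  0.00077438]))
210 300 348 39 [622.8  30.  152. ]
240 306 342 21 [633.6  28.2 152. ]
270 306 342 21 [644.8  26.2 152. ]
```

```bash
python3 -m pendant '[[[0,0,0],[0.010,0.001,0.001],1],[[0,0,0],[0.010,0.001,0.001],0.5],[[0,0,0],[0.010,0.001,0.001],0],[[0,0,0],[0.010,0.001,0.001],0],[[0,0,0],[0.010,0.001,0.001],0]]'
python3 -m pendant '[[[0,0,0],[0,0,0],0],[[0,0,0],[0,0,0],0],[[0,0,0],[-0.006,0,0],0],[[0,0,0],[-0.012,0,0],0],[[0,0,0],[-0.020,0,0],0]]'
```

```text
t: 3.32
position: [668.2, 22.3, 129.7]
tcp_rot: [-0.3, 89.9, -10.6]
ft_force: [-3.1, 0.2, 12.7]
grip_width: 12.9
t: 3.95
position: [667.5, 22.5, 148.9]
tcp_rot: [-160.3, 90.0, -170.6]
ft_force: [0.4, -0.0, -3.1]
grip_width: 13.0
```

```bash
python3 -m pendant '[[[0,0,0],[-0.015,0,0],0],[[0,0,0],[-0.03,0,0],0],[[0,0,0],[-0.05,0,0],0],[[0,0,0],[-0.07,0,0],0],[[0,0,0],[-0.085,0,0],0]]'
python3 - <<'E'
from h import *
st=bot.get_state();print(st['position'],st['ft_force'],st['grip_width'],tool_shift(st,[630,-240,235]))
cv2.imwrite("pics/s3.png",bot.snapshot("scene")[150:390,60:420])
E
```

```text
t: 4.58
position: [668.4, 22.4, 236.6]
tcp_rot: [5.3, 89.8, -5.0]
ft_force: [-0.1, -0.1, -4.1]
grip_width: 12.6
[668.43222156  22.41910629 236.62493351] [-0.08462418 -0.09601279 -4.05756181] 12.614848621007493 [ 0.0015756  -0.26506219  0.00911144]
```

View pics/s3.png

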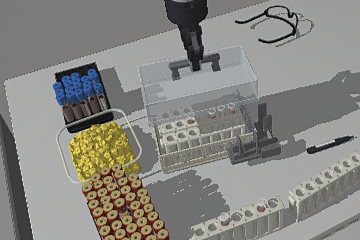

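```bash
python3 -m pendant '[[[0,0,0],[0,-0.03,0],0],[[0,0,0],[0,-0.08,0.003],0],[[0,0,0],[0,-0.13,0.006],0],[[0,0,0],[0,-0.18,0.009],0],[[0,0,0],[0,-0.23,0.009],0]]'
python3 -m pendant '[[[0,0,0],[0,-0.025,0],0],[[0,0,0],[0,-0.035,0],0],[[0,0,0],[0.03,-0.035,0],0],[[0,0,0],[0.07,-0.035,0],0],[[0,0,0],[0.11,-0.035,0],0]]'
python3 - <<'E'
from h import *
st=bot.get_state();print(st['position'],st['ft_force'],st['grip_width'],tool_shift(st,[630,-240,71],79.7))
E
```

```text
t: 5.25
position: [635.2, -207.0, 234.0]
tcp_rot: [11.4, 90.0, 1.2]
ft_force: [0.4, 0.7, -3.3]
grip_width: 12.6
t: 5.88
position: [630.1, -238.5, 123.4]
tcp_rot: [17.7, 89.9, 7.5]
ft_force: [-0.2, 0.2, -3.7]
grip_width: 12.8
[ 630.06248313 -238.46623931  123.39818851] [-0.18357923  0.22871351 -3.66241297] 12.768719983938782 (array([ 0.05239763, -0.00154953,  0.00011943]), array([ 0.00154956,  0.00173582, -0.00055456]))
```

```bash
python3 -m pendant '[[[0,0,0],[0.025,0,0],0],[[0,0,0],[0.04,0,0],0],[[0,0,0],[0.045,0,0],0],[[0,0,0],[0.048,0,0],0],[[0,0,0],[0.049,0,0],0]]'
python3 -m pendant '[[[0,0,0],[0.001,0,0],0],[[0,0,0],[0.002,0,0],0],[[0,0,0],[0.003,0,0],0],[[0,0,0],[0.003,0,0],0]]'
```

```text
t: 6.5
position: [630.3, -240.2, 76.5]
tcp_rot: [-8.9, 89.8, -19.2]
ft_force: [0.1, 0.7, -1.3]
grip_width: 12.8
t: 7.0
position: [629.5, -239.9, 72.1]
tcp_rot: [4.6, 90.0, -5.7]
ft_force: [0.6, 0.5, -2.8]
grip_width: 12.4
```

```bash
for i in 1 2 3; do python3 -m pendant '[[[0,0,0],[0.001,0,0],0],[[0,0,0],[0.001,0,0],0]]'; done
```

```text
t: 7.25
position: [629.7, -240.0, 71.8]
tcp_rot: [-5.8, 89.9, -16.1]
ft_force: [-1.7, 0.9, -0.5]
grip_width: 12.9
t: 7.5
position: [629.8, -240.1, 71.7]
tcp_rot: [-9.5, 89.9, -19.8]
ft_force: [-3.9, 1.3, 5.3]
grip_width: 12.7
t: 7.75
position: [629.9, -240.1, 71.7]
tcp_rot: [-10.8, 89.9, -21.1]
ft_force: [-5.4, 4.1, 9.7]
grip_width: 12.8
```

```bash
python3 -m pendant '[[[0,0,0],[-0.0015,0,0],0],[[0,0,0],[-0.0015,0,0],1],[[0,0,0],[-0.0015,0,0],1],[[0,0,0],[-0.0015,0,0],1],[[0,0,0],[-0.02,0,0],1]]'
python3 -m pendant '[[[0,0,0],[-0.04,0,0],1],[[0,0,0],[-0.08,0,0],1],[[0,0,0],[-0.12,0,0],1],[[0,0,0],[-0.14,0,0],1]]'
python3 - <<'E'
from h import *
st=bot.get_state();print(st['position'])
c,y=np.array([666.2,22.3]),np.radians(-10.3);x=np.array([np.cos(y),np.sin(y)]);n=np.array([-x[1],x[0]])
print("bolt drawn mid",c-75*x+92*n,"catch post/tab",[c-142*x+k*n for k in(8,52)],"hinge",c-112*x-68*n)
b=c-75*x+92*n
print(tool_shift(st,[c[0]-150*x[0]+40*n[0],c[1]-150*x[1]+40*n[1],250],-10.3+90))
print(tool_shift(st,[*b,230],-10.3))
cv2.imwrite("pics/top4.png",bot.snapshot("top")[40:320,160:520])
E
```

```text
t: 8.38
position: [628.2, -239.3, 87.6]
tcp_rot: [160.5, 89.8, 150.2]
ft_force: [0.2, 0.8, -0.3]
grip_width: 83.4
t: 8.88
position: [630.6, -240.5, 234.0]
tcp_rot: [-12.9, 89.6, -23.2]
ft_force: [-0.2, 0.2, -0.2]
grip_width: 85.6
[ 630.6172586  -240.49876669  234.00017207]
bolt drawn mid [608.85842595 126.22758962] catch post/tab [array([527.91874233,  55.56099485]), array([535.7860398 ,  98.85193652])] hinge [543.84632512 -24.57833449]
(array([-0.01759152,  0.30489279, -0.16187719]), array([-4.20853652e-05,  6.86558766e-03,  1.57407308e-03]))
(array([ 0.00284104,  0.35692777, -0.08701818]), array([ 1.57074716,  0.00662845, -0.00415592]))
```

View pics/top4.png

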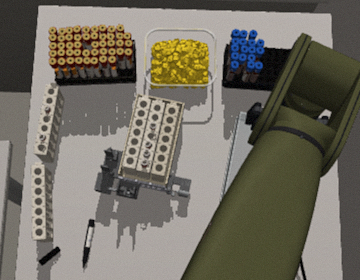

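```bash
python3 -m pendant '[[[0.16,0,0],[0,0.04,-0.01],1],[[0.32,0,0],[0,0.08,-0.02],1],[[0.48,0,0],[0,0.12,-0.03],1],[[0.64,0,0],[0,0.16,-0.04],1],[[0.8,0,0],[0,0.2,-0.05],1]]'
python3 - <<'E'
from h import *
st=bot.get_state();print(st['position'],tool_shift(st,[609,126,200],-10.3),st['joint_positions'])
E
```

```text
t: 9.55
position: [615.1, -32.8, 227.6]
tcp_rot: [-132.1, 89.9, 171.4]
ft_force: [0.2, -0.2, -0.3]
grip_width: 85.7
[615.07446977 -32.79088717 227.6107155 ] (array([ 0.02764702,  0.08272668, -0.13566774]), array([ 7.65371156e-01, -4.32965965e-04,  1.17648319e-03])) [-8.04417302e+00  3.02856592e+00  9.92541458e+01  6.68373783e-04
  7.77873722e+01 -4.15968574e+01]
```

```bash
python3 -m pendant '[[[0.16,0,0],[0.006,0.016,-0.027],1],[[0.32,0,0],[0.012,0.033,-0.054],1],[[0.48,0,0],[0.018,0.05,-0.081],1],[[0.64,0,0],[0.028,0.066,-0.108],1],[[0.765,0,0],[0.028,0.083,-0.1355],1]]'
python3 -m pendant '[[[0,0,0],[0,0,0],1],[[0,0,0],[0,0,0],1]]'
python3 - <<'E'
from h import *
st=bot.get_state();print(st['position'],tool_shift(st,[609,126,200],-10.3))
im=bot.snapshot("wrist");cv2.imwrite("pics/w5.png",im);K,T=camT("wrist",st);np.save("w5.npy",[st['position'],st['tcp_rot']])
c,y=np.array([666.2,22.3]),np.radians(-10.3);x=np.array([np.cos(y),np.sin(y)]);n=np.array([-x[1],x[0]])
for a in(-104,-99,-65,-60): print(a,[proj(K,T,[*(c+a*x+b*n),98]).round(0) for b in(82,102)])
E
```

```text
t: 10.18
position: [607.9, 125.4, 198.3]
tcp_rot: [-67.4, 89.8, -167.6]
ft_force: [0.8, -0.5, -0.4]
grip_width: 85.5
t: 10.42
position: [609.1, 124.2, 200.3]
tcp_rot: [-10.9, 90.0, -110.8]
ft_force: [-0.3, -0.3, 0.7]
grip_width: 85.0
[609.0704099  124.17965746 200.26368286] (array([ 0.00026238, -0.00038249, -0.00178129]), array([0.00686831, 0.00076622, 0.00014449]))
-104 [array([277., 248.]), array([276., 220.])]
-99 [array([284., 248.]), array([284., 220.])]
-65 [array([333., 248.]), array([334., 220.])]
-60 [array([341., 248.]), array([341., 220.])]
```

View pics/w5.png

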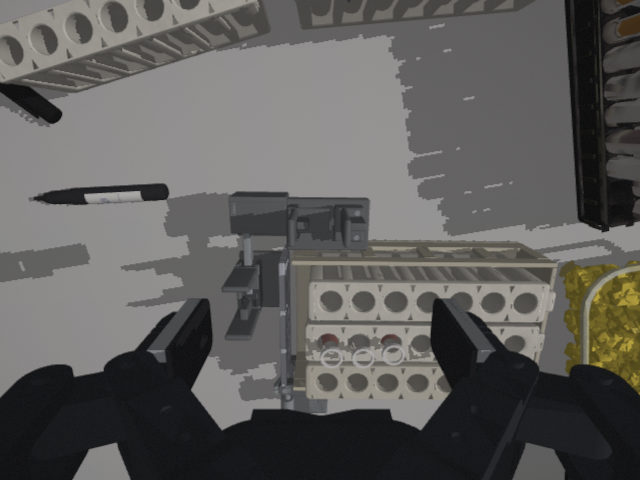

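```bash
python3 - <<'E'
from h import *
im=cv2.imread("pics/w5.png");a=cv2.convertScaleAbs(cv2.resize(im[185:345,220:380],None,fx=3.7,fy=3.7,interpolation=2),alpha=1.8)
p,r=np.load("w5.npy");K,T=camT("wrist",dict(position=p,tcp_rot=r))
c,y=np.array([666.2,22.3]),np.radians(-10.3);x=np.array([np.cos(y),np.sin(y)]);n=np.array([-x[1],x[0]])
def dr(q,col):
    u=(np.array([proj(K,T,[*(c+i*x+j*n),98]) for i,j in q])-[219.5,184.5])*3.7;cv2.polylines(a,[u.astype(int)],True,col)
for i in(-104,-65): dr([(i,82),(i,102),(i+5,102),(i+5,82)],(0,0,255))
for j in(8,47): dr([(-152,j),(-132,j),(-132,j+5),(-152,j+5)],(0,255,0))
cv2.imwrite("pics/w5c.png",a)
E
```

```text
(no output)
```

View pics/w5c.png

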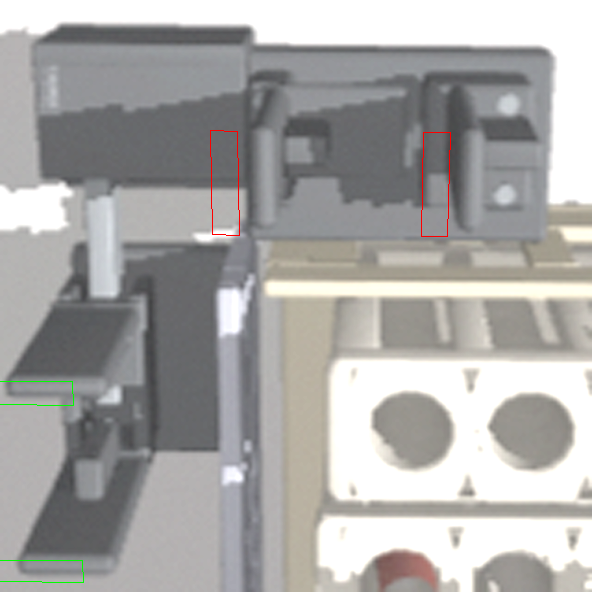

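```bash
python3 - <<'E'
from h import *
st=bot.get_state()
c,y=np.array([673.2,22.7]),np.radians(-10.3);x=np.array([np.cos(y),np.sin(y)]);n=np.array([-x[1],x[0]])
b=c-75*x+92*n;print(b,tool_shift(st,[*b,145],-10.3))
E
```

```text
[615.85842595 126.62758962] (array([ 0.05556745,  0.00601024, -0.00393883]), array([ 0.00593523,  0.00056017, -0.0002596 ]))
```

```bash
python3 -m pendant '[[[0.006,0,0],[0.02,0.006,-0.003],1],[[0.006,0,0],[0.04,0.006,-0.003],1],[[0.006,0,0],[0.055,0.006,-0.003],1],[[0.006,0,0],[0.055,0.006,-0.003],1],[[0.006,0,0],[0.055,0.006,-0.003],1]]'
cat > ov.py <<'E'
from h import *
import sys
st=bot.get_state();im=bot.snapshot("wrist");name,cx,cy,yaw,x0,y0,x1,y1=[sys.argv[1]]+[float(v) for v in sys.argv[2:]]
cv2.imwrite(f"pics/{name}.png",im);np.save(name+".npy",[st['position'],st['tcp_rot']]);print(st['position'],st['grip_width'])
K,T=camT("wrist",st);f=590/(x1-x0)
a=cv2.convertScaleAbs(cv2.resize(im[int(y0):int(y1),int(x0):int(x1)],None,fx=f,fy=f,interpolation=2),alpha=1.8)
c,y=np.array([cx,cy]),np.radians(yaw);x=np.array([np.cos(y),np.sin(y)]);n=np.array([-x[1],x[0]])
def dr(q,col):
    u=(np.array([proj(K,T,[*(c+i*x+j*n),98]) for i,j in q])-[x0-.5,y0-.5])*f;cv2.polylines(a,[u.astype(int)],True,col);print(u.astype(int).tolist())
for i in(-104,-65): dr([(i,82),(i,102),(i+5,102),(i+5,82)],(0,0,255))
for j in(8,47): dr([(-152,j),(-132,j),(-132,j+5),(-152,j+5)],(0,255,0))
cv2.imwrite(f"pics/{name}c.png",a)
E
python3 ov.py w6 673.2 22.7 -10.3 180 160 400 380
```

```text
t: 11.1
position: [616.1, 126.5, 146.3]
tcp_rot: [93.2, 89.9, -7.2]
ft_force: [-0.1, 0.2, 0.7]
grip_width: 85.3
[616.09625387 126.47853114 146.33937372] 85.31747171618382
[[233, 326], [229, 234], [254, 234], [257, 326]]
[[422, 326], [423, 234], [448, 234], [446, 326]]
[[35, 628], [123, 628], [121, 610], [33, 610]]
[[18, 476], [110, 476], [108, 456], [16, 456]]
```

View pics/w6c.png

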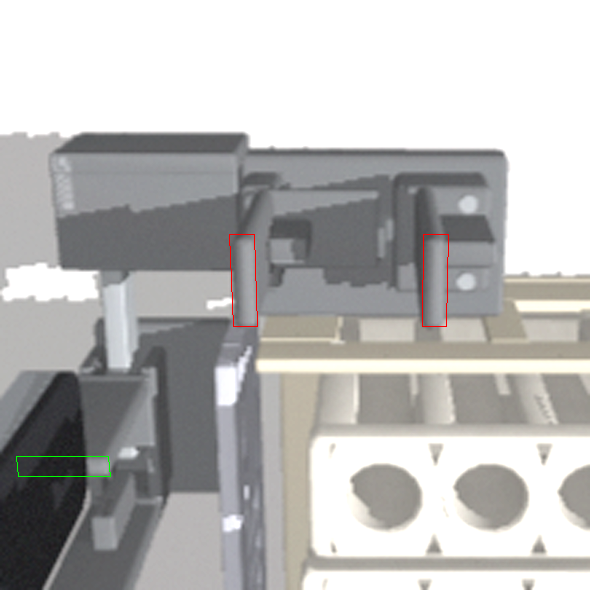

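```bash
python3 -m pendant '[[[0,0,0],[0.03,0,0],1],[[0,0,0],[0.055,0,0],1],[[0,0,0],[0.062,0,0],1],[[0,0,0],[0.062,0,0],1],[[0,0,0],[0.062,0,0],0.6]]'
python3 -m pendant '[[[0,0,0],[0,0,0],0.5],[[0,0,0],[0,0,0],0.4],[[0,0,0],[0,0,0],0.3],[[0,0,0],[0,0,0],0.3]]'
python3 - <<'E'
from h import *
st=bot.get_state();print(tool_shift(st,[615.9,126.6,82],-10.3),st['ft_torque'])
E
```

```text
t: 11.78
position: [617.1, 126.6, 85.9]
tcp_rot: [102.6, 89.8, 2.3]
ft_force: [0.5, -0.6, 0.3]
grip_width: 69.4
t: 12.28
position: [615.3, 127.0, 85.0]
tcp_rot: [-119.4, 89.9, 140.3]
ft_force: [-5.4, 2.7, 6.5]
grip_width: 27.2
(array([0.0030385 , 0.00067472, 0.00024385]), array([-0.00155471, -0.00074692,  0.00132544])) [ 0.28744211  1.36847352 -0.3533091 ]
```

```bash
python3 -m pendant '[[[0,0,0],[0,0,0],0],[[0,0,0],[0,0,0],0],[[0,0,0],[0,0,0],0]]'
```

```text
t: 12.65
position: [615.3, 127.0, 85.0]
tcp_rot: [-119.7, 89.9, 139.9]
ft_force: [-4.1, 1.6, 6.3]
grip_width: 27.4
```

```bash
python3 -m pendant '[[[0,0,0],[0,0,0],1],[[0,0,0],[0,0,0],1],[[0,0,0],[0,0,0],1],[[0,0,0],[-0.05,0,0],1],[[0,0,0],[-0.10,0,0],1]]'
python3 - <<'E'
from h import *
st=bot.get_state()
c,y=np.array([673.2,22.7]),np.radians(-10.3);x=np.array([np.cos(y),np.sin(y)]);n=np.array([-x[1],x[0]])
b=c-142*x+23.5*n;print(b,st['position'],tool_shift(st,[*b,185]),st['joint_positions'],"hinge",c-112*x-68*n)
E
```

```text
t: 13.28
position: [615.5, 126.3, 184.4]
tcp_rot: [-34.9, 90.0, -135.2]
ft_force: [0.4, -0.8, 0.7]
grip_width: 85.8
[537.69017667  71.21121294] [615.46908509 126.30948622 184.35974732] [-0.00057193 -0.06665589  0.06813555] [ 6.71491832e+00  6.30746148e+00  1.00015326e+02 -2.67268886e-02
  7.37100010e+01  1.70377079e+01] hinge [550.84632512 -24.17833449]
```

```bash
python3 -m pendant '[[[0.16,0,0],[0,-0.013,0.014],1],[[0.32,0,0],[0,-0.027,0.028],1],[[0.48,0,0],[0,-0.04,0.042],1],[[0.64,0,0],[0,-0.053,0.055],1],[[0.8,0,0],[0,-0.0667,0.068],1]]'
python3 -m pendant '[[[0.16,0,0],[0,0,0],1],[[0.32,0,0],[0,0,0],1],[[0.48,0,0],[0,0,0],1],[[0.64,0,0],[0,0,0],1],[[0.765,0,0],[0,0,0],1]]'
python3 -m pendant '[[[0,0,0],[0,0,0],1],[[0,0,0],[0,0,0],1]]'
python3 ov.py w7 673.2 22.7 -10.3 230 130 430 330
python3 - <<'E'
from h import *
st=bot.get_state();print(tool_shift(st,[537.7,71.2,68],-100.3),st['joint_positions'])
E
```

```text
t: 13.9
position: [537.8, 71.1, 184.2]
tcp_rot: [135.7, 89.9, -10.7]
ft_force: [0.4, -1.0, 0.2]
grip_width: 85.7
t: 14.52
position: [538.3, 71.4, 184.1]
tcp_rot: [178.6, 89.9, -11.6]
ft_force: [-1.4, -0.6, -0.6]
grip_width: 85.4
t: 14.78
position: [538.1, 71.5, 184.1]
tcp_rot: [177.8, 89.9, -12.0]
ft_force: [0.7, -1.2, -0.0]
grip_width: 85.3
[538.12774942  71.47607331 184.08527781] 85.31494811408082
[[-7, 168], [-102, 167], [-104, 143], [-8, 144]]
[[-19, -26], [-119, -27], [-121, -53], [-20, -53]]
[[340, 387], [342, 300], [319, 300], [318, 387]]
[[164, 386], [162, 299], [139, 298], [141, 386]]
(array([0.11609232, 0.00035287, 0.00052072]), array([ 6.92489506e-03, -1.21919139e-03,  2.68493282e-06])) [ 1.90747747e+00 -4.56444619e+00  1.11043429e+02 -1.50053666e-02
  7.34526600e+01  1.01814975e+02]
```

View pics/w7c.png

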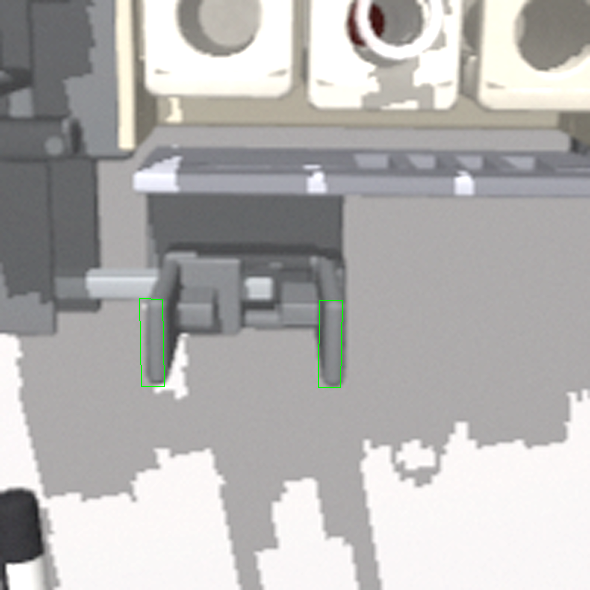

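```bash
python3 -m pendant '[[[0.007,0,0],[0.04,0,0],1],[[0.007,0,0],[0.08,0,0],1],[[0.007,0,0],[0.105,0,0],1],[[0.007,0,0],[0.115,0,0],1],[[0.007,0,0],[0.115,0,0],1]]'
python3 -m pendant '[[[0,0,0],[0,0,0],0.7],[[0,0,0],[0,0,0],0.5],[[0,0,0],[0,0,0],0.3],[[0,0,0],[0,0,0],0],[[0,0,0],[0,0,0],0]]'
python3 - <<'E'
from h import *
st=bot.get_state();print(st['position'],tool_shift(st,[537.7,71.2,68],-100.3),st['joint_positions'])
E
```

```text
t: 15.45
position: [538.1, 71.5, 68.9]
tcp_rot: [153.4, 90.0, -37.0]
ft_force: [-0.1, -0.3, 0.2]
grip_width: 85.5
t: 16.08
position: [539.6, 70.0, 71.4]
tcp_rot: [153.3, 89.7, -37.1]
ft_force: [-2.2, -6.3, 8.1]
grip_width: 29.6
[539.55789636  70.01010291  71.43528813] (array([ 0.00342491, -0.00084298,  0.00205627]), array([-0.00137638, -0.00419795, -0.00211924])) [  1.82561492   2.64874114 115.67206439  -0.19279401  61.46979371
 102.29624919]
```

```bash
python3 - <<'E'
import numpy as np
hy,hz=91.7,-30.
for t in(.04,.08,.12,.16,.2,.24,.28,.3,.32,.35,.4):
    c,s=np.cos(-t),np.sin(-t);print(t,round((hy-(hy*c-hz*s))/1e3,4),round((hz-(hy*s+hz*c))/1e3,4))
E
```

```text
0.04 0.0013 0.0036
0.08 0.0027 0.0072
0.12 0.0043 0.0108
0.16 0.006 0.0142
0.2 0.0078 0.0176
0.24 0.0098 0.0209
0.28 0.0119 0.0242
0.3 0.013 0.0258
0.32 0.0141 0.0273
0.35 0.0158 0.0296
0.4 0.0189 0.0333
```

```bash
python3 -m pendant '[[[-0.04,0,0],[0,0.0013,0.0036],0],[[-0.08,0,0],[0,0.0027,0.0072],0],[[-0.12,0,0],[0,0.0043,0.0108],0],[[-0.16,0,0],[0,0.006,0.0142],0],[[-0.2,0,0],[0,0.0078,0.0176],0]]'
python3 - <<'E'
from h import *
st=bot.get_state();print(st['position'],np.linalg.norm(st['position'][:2]-[550.8,-24.2]),tool_shift(st,[537.7,71.2,68],-100.3)[1],st['joint_positions'],st['ft_torque'])
E
```

```text
t: 16.7
position: [521.3, 66.3, 71.5]
tcp_rot: [170.3, 89.7, -8.6]
ft_force: [0.1, -3.0, 6.2]
grip_width: 29.6
[521.2965767   66.28923579  71.46654391] 95.17748567581543 [ 0.198725   -0.00537022 -0.00037785] [ 1.42098839e+00  2.54001742e-01  1.18116280e+02 -6.12655864e-02
  6.13265149e+01  9.03641115e+01] [ 0.17638269  0.00968372 -0.23448031]
```

Moving freely along the arc; continue.

```bash
python3 -m pendant '[[[-0.08,0,0],[0,0.0027,0.0072],0],[[-0.16,0,0],[0,0.006,0.0142],0],[[-0.24,0,0],[0,0.0098,0.0209],0],[[-0.32,0,0],[0,0.0141,0.0273],0],[[-0.4,0,0],[0,0.0189,0.0333],0]]'
python3 - <<'E'
from h import *
st=bot.get_state();print(st['position'],np.linalg.norm(st['position'][:2]-[550.8,-24.2]),tool_shift(st,[537.7,71.2,68],-100.3)[1],st['joint_positions'],st['ft_torque'])
E
```

```text
t: 17.32
position: [488.0, 48.2, 71.5]
tcp_rot: [-175.5, 89.7, 28.6]
ft_force: [-0.8, 3.7, 7.7]
grip_width: 29.3
[487.98900617  48.23812261  71.48985109] 95.87753935911333 [ 0.59950227 -0.00487594  0.00193989] [ -0.71178888  -4.3136069  122.54050013   0.16481664  61.51486347
  65.16090408] [ 1.03431615  0.41069015 -0.21288473]
```

```bash
python3 -m pendant '[[[-0.08,0,0],[0,0.0027,0.0072],0],[[-0.16,0,0],[0,0.006,0.0142],0],[[-0.24,0,0],[0,0.0098,0.0209],0],[[-0.32,0,0],[0,0.0141,0.0273],0],[[-0.4,0,0],[0,0.0189,0.0333],0]]'
python3 -m pendant '[[[-0.08,0,0],[0,0.0027,0.0072],0],[[-0.16,0,0],[0,0.006,0.0142],0],[[-0.24,0,0],[0,0.0098,0.0209],0],[[-0.32,0,0],[0,0.0141,0.0273],0],[[-0.32,0,0],[0,0.0141,0.0273],0]]'
python3 -m pendant '[[[-0.04,0,0],[0,0.0013,0.0036],0],[[-0.04,0,0],[0,0.0013,0.0036],0],[[-0.04,0,0],[0,0.0013,0.0036],0]]'
python3 - <<'E'
from h import *
st=bot.get_state();print(st['position'],np.linalg.norm(st['position'][:2]-[550.8,-24.2]),tool_shift(st,[537.7,71.2,68],-100.3)[1],st['joint_positions'],st['ft_torque'],st['qd'])
im=bot.snapshot("top");cv2.imwrite("pics/top9.png",im);a=bot.snapshot("scene")[130:400,130:490]
b=im[60:330,180:540];cv2.imwrite("pics/fin.png",cv2.resize(np.hstack([b,a]),None,fx=1.1,fy=1.1))
w=bot.snapshot("wrist");cv2.imwrite("pics/w9.png",w)
E
```

```text
t: 17.95
position: [464.1, 17.9, 71.5]
tcp_rot: [-152.4, 89.8, 74.6]
ft_force: [-4.4, 7.0, 12.7]
grip_width: 29.3
t: 18.58
position: [454.9, -11.6, 71.5]
tcp_rot: [-126.8, 89.8, 118.5]
ft_force: [-9.4, 7.7, 16.9]
grip_width: 29.0
t: 18.95
position: [454.5, -15.3, 71.4]
tcp_rot: [-118.5, 89.8, 129.0]
ft_force: [-10.1, 6.5, 17.4]
grip_width: 29.4
[454.46246211 -15.29109493  71.44608281] 96.74859066588246 [1.35942677e+00 7.72868694e-04 4.21300014e-03] [ -8.78951416  -8.96358372 126.72886507   0.17191953  62.40302877
  13.54109551] [1.48968836 1.95057883 0.33091124] [ 0.06128882 -0.03447807 -0.06295845  0.01978929 -0.03209711 -0.03862074]
```

View pics/fin.png

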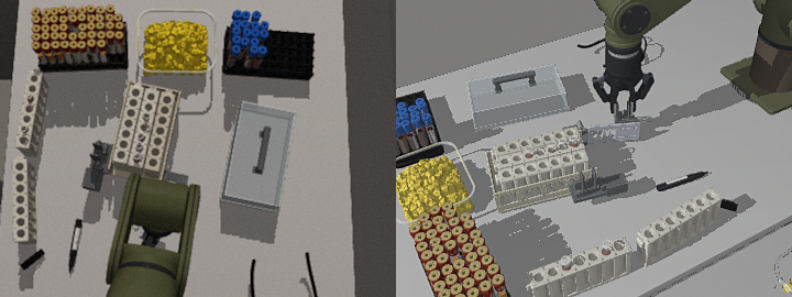

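```bash
python3 -m pendant '[[[0,0,0],[0,0,0],0],[[0,0,0],[0,0,0],0],[[0,0,0],[0,0,0],0],[[0,0,0],[0,0,0],0]]'; python3 -c "
from bench import bot
print(bot.hand_in())"
```

```text
t: 19.6
position: [454.5, -15.3, 71.4]
tcp_rot: [-118.0, 89.8, 129.6]
ft_force: [-9.6, 7.3, 18.0]
grip_width: 29.4
the job is handed in; nothing more can be done
None
```

The job is done and handed in at about 19.6 s; the hand-in gives no verdict.

- **Cover:** lifted straight up and set flat on the bench at about (630, -240) mm. The last picture shows it clear of the cassette and of the gate's swing.
- **Safety bolt:** squeezed until the fingers stopped solid at a reading of 27.4 mm against 30 mm nominal. The reading runs about 1 mm low on known widths. I took that as fully drawn, but I took no close-up of the bolt afterwards.
- **Spring catch:** squeezed to 29.6 mm (31 mm nominal) and kept squeezed while the gate swung past its check.
- **Gate:** held still in the gripper at about 1.36 rad, both by the tool's turn and by its bearing from the hinge. The reading was unchanged over the last half second. The wrist force was about 22 N.
- **Other things:** the carriers and the pen, cap and two loose carriers look unmoved in the last picture. The glasses are only partly in that crop.

One disagreement: the cassette's position taken from the cover's handle was about 7 mm short along the cassette's length. A closer wrist view corrected it, and both catches then matched the overlay closely.

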